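# Refit the sprung wafer roller

## Task

Take the washed wafer roller off the slanting drying rack and refit it in its brass-cheeked stand: press its spring-loaded end into one end cup until the other end clears, lower that end level with the opposite cup and let the spring push it in, so that the roller sits by itself with both ends fully home. Then swing the stand's hinged keeper bar over the roller and all the way down to the robot-side edge, and let go. Do not drop the roller, and leave the other things on the counter undisturbed.

Things in the scene. Friction and masses are not known exactly. Their poses are not given: they have to be found in the camera images.
- roller: Pale grooved wooden roller, barrel 32 mm diameter, 125 mm long, a 9 mm round-nosed brass pin at each end; 0.13-0.2 kg. Origin: barrel centre, on the axis; own +y runs to the sprung end. Fixed pin sticks out 14 mm, sprung pin 30 mm when free (169 mm tip to tip). Starts on the rack, sloping 30 degrees, sprung end up and away from the robot. May be fitted either way round.
- sprung_tip (a point): Outermost point of the roller's sprung pin, on the axis, 92.5 mm from the roller's origin towards its +y when free.
- fixed_tip (a point): Outermost point of the roller's fixed pin, on the axis, 76.5 mm from the roller's origin towards its -y.
- journal (a joint): How far the sprung pin is pushed in, m: 0 free, 0.022 fully in. The push needed is about 2 N to start it, 3.3 N at 5 mm, 6.4 N at 17.5 mm, 7.5 N fully in.
- rack: Fixed drying rack, aluminium on a marble slab 100 x 180 x 12 mm; origin at its underside's centre, z up. The roller's axis rises 30 degrees towards the rack's +y; barrel centre 88 mm above the origin. It lies in two open V supports 8 mm thick, 48 mm either side of barrel centre, about as high as the axis; between them is room for fingers (a strut runs 34 mm below the axis). Lifts straight out.
- stand: Fixed stand: wood base 110 (x) x 230 (y) x 15 mm, two brass cheeks 32 mm wide, tops 86 mm up, facing each other along its y. Origin: underside centre; z up, +x away from robot. On each cheek a cup facing inwards: inside 20 mm, outside 28 mm wide, 8 mm deep, axis along y, 70 mm up. Floors 164 mm apart: to pass the second rim the sprung pin must be pushed in over 13 mm; fitted, it stays in 5 mm.
- cup_left (a point): Centre of the floor of the cup at the stand's +y cheek (82 mm along +y from the stand's origin, 70 mm up); this cup opens to the stand's -y.
- cup_right (a point): Centre of the floor of the cup at the stand's -y cheek (82 mm along -y, 70 mm up); this cup opens to the stand's +y.
- keeper (a joint): Angle of the hinged keeper bar, rad: 0 closed (cross bar down on the stand's -x side, in front of the roller), 2.15 to 2.45 at the start (laid back on the +x side), 2.6 its stop. It turns about the stand's y axis, passes over the roller and stays where it is left (stiff hinge, 1 to 2 N at the cross bar).
- bar_grip (a point): Middle of the keeper's cross bar, along the stand's y: a round wooden grip 12 mm in diameter, 70 mm long, on a 208 mm wide brass bail. It circles bar_hinge at 102 mm: in the stand's axes, from bar_hinge, x = -102 mm cos(q + 0.197), z = 102 mm sin(q + 0.197) at joint angle q. Closed it is 60 mm on the -x side of the stand's origin, 50 mm up.
- bar_hinge (a point): Middle of the keeper's hinge line, 40 mm along +x from the stand's origin, 30 mm up; the hinge line runs along the stand's y.
- bell: Bystander: brass counter bell, 60 mm wide, 54 mm high, origin under it.
- coupe: Bystander: glass coupe, 92 mm wide, 118 mm high, origin under it.
- wafer_holder: Bystander: pewter wafer holder, 60 x 100 x 58 mm, origin under it.
- shaker: Bystander: glass sugar shaker, 56 mm wide, 110 mm high, origin under it.
- spoon: Bystander: sundae spoon lying on the counter.
- scoop: Bystander: copper scoop lying on the counter, about 205 mm long, 30 mm high.
- saucer: Bystander: white saucer, 110 mm wide, 14 mm high, origin under it.

How it is judged:
By the outcome, as a careful person would: the job done as asked, in the order asked, and still so for the second after the job is handed in, with the robot touching nothing.
It also fails if it takes over 58 s, if anything falls off the work surface, if the arm or the gripper's body presses on something with over 40 N, if the wrist force passes 120 N, or if a joint passes its speed limit or range.

## Robot

A 6-joint arm with a two-finger parallel gripper is mounted at the origin on the work surface. World frame = base frame: x ahead of the robot, y to its left, z up, the work surface at z = 0. Lengths are in mm, angles in rad, forces in N, time in s.
With the tool pointing down it reaches from about 325 to 775 mm from the base axis. Payload 5.5 kg.
Tool frame: the origin (TCP) lies between the finger pads; the fingertips stand 19 mm ahead of it and the grasp point (between the pads) is the TCP; z points along the fingers, y is the line along which they close (so a half turn about z gives the same grasp; the last joint's range is limited). The gripper opens to 85 mm and grips with 20 to 120 N. Pads are 22 mm wide; open, the fingers measure 114 mm over their backs; the gripper's body (76 mm by 85 mm) begins 54 mm behind the grasp point. The pads swing forward as they close: fully open they stand 13 mm farther back than shut.
Start: joints at [1.257, 0.091, 1.231, -0, 1.82, -0.057], TCP at [152.396, 580.338, 250.275] pointing down, gripper open.
Joint ranges: [-2.87, 2.87], [-0.86, 2.18], [0.17, 2.46], [-1.51, 4.65], [0.06, 2.69], [-2.65, 2.65]. Speed limits (rad/s): [2.57, 2.57, 3.01, 3.14, 3.14, 3.14].

## Interface

Orientations are given as [roll, pitch, yaw] about the fixed x, y, z axes, in that order (R = Rz(yaw) Ry(pitch) Rx(roll)).
In Python, from rig import robot gives the robot as it stands.
- The arm moves only by the tool drive_effector, called after "Emit:" as name(argument=value, ...) on one line, values as JSON. Schema: {"type":"object","properties":{"moves":{"type":"array","items":{"type":"object","properties":{"jaw":{"type":"number"},"tx":{"type":"number"},"ty":{"type":"number"},"tz":{"type":"number"},"wx":{"type":"number"},"wy":{"type":"number"},"wz":{"type":"number"}},"additionalProperties":false,"required":["jaw"]},"minItems":1,"maxItems":8},"squeeze":{"type":"number"},"only":{"type":"string"},"quiet":{"type":"boolean"},"lines":{"type":"string"}},"required":["moves"],"additionalProperties":false}. moves is a list of rows, 1 to 8 of them, each an object with the fields jaw (the finger opening in mm), tx, ty, tz (the shift in normalised numbers (1 is 750 mm)), wx, wy, wz (a rotation vector in fractions of the full range, 1 being pi rad); a field left out counts as zero (the opening has to be given); each row is the pose to reach, as a shift and turn from the pose commanded when the call began, along the tool's axes at that moment; what a row does not reach only later rows make up. A row lasts 1/10 s, in which the tool goes at most 50 mm and 0.15 rad, less where a joint would pass 70% of its speed; a pose out of reach is approached as far as the arm can. The fingers move at their own pace and stop on an object; squeeze is the grip in N (left out, the last holds). Time passes only in rows, so rows that do not move let the fingers close. The tool returns the time, the measured TCP pose, the force, the opening and the grip force at its end. only (a regular expression) keeps the lines of the reply that match it, lines (a string "A,B") keeps lines A to B, and quiet returns only ok. Shift and turn numbers lie between -1 and 1, and a call with a number outside is refused. Input that does not fit is refused with a message, and nothing moves.
- robot.sense(): the state, without advancing time (a new reading comes with each control period).
- robot.get_image(name): name is "scene" or "top" or "wrist"; returns the picture (400x640x3 uint8, red, green, blue); there is no depth.
- robot.get_calibration(name): a dict with "fov_y" (degrees; the focal length in pixels is half the picture's height over the tangent of half this angle, whatever the lens; pixels are square), "cx", "cy" (the principal point, pixels), "D" ([k1, k2, p1, p2, k3] as OpenCV has them; the pictures are not rectified), "eye" and "attitude" of the camera in the world. Camera axes: x right, y down, z forward; pixel columns grow to the right and rows downward; lengths in mm; the calibration is good to about 2 mm. A picture is of the moment at which its call begins: read the wrist's pose just before it. get_calibration takes no time and is no camera call; for the wrist camera it gives the pose at the moment of the call.
- robot.finish_job(): hands the job in; it is judged then, once.
The state is a dict: "clock": time; "joint_pos": joint angles; "joint_vel": joint speeds; "joint_torque": joint torques, N m; "eef_pos": TCP position; "tcp_rot": TCP orientation; "force": force on the tool from outside, world axes, zero at the start; "moment": the same for the moment, N m; "gripper_width": finger opening in mm; "finger_force": force on a finger pad.
Only numpy, scipy, OpenCV 4.12 (cv2) and the standard library are available. Lean on these libraries where they do the work, as an engineer would, in place of code of your own. Each camera call takes 0.05 s, during which the arm holds its last target. There are 200 camera calls.

## Working session

There is one attempt and no reset: what is moved stays moved. The work goes in short steps, Python scripts to look and compute and a tool call to move; the robot and the scene stay as the last step left them, time stands still between calls to the robot, and variables do not carry over. Pictures are saved under pics/ and viewed, at most 10 in all, crops included, and the job is handed in when it is done.

```bash
ls; mkdir -p pics
```

Run:
```python
from rig import robot
import cv2,numpy as np
for n in("scene","top"):
    c=robot.get_calibration(n);print(n,c)
    im=robot.get_image(n);cv2.imwrite(f"pics/{n}0.png",im[:,:,::-1])
print(robot.get_calibration("wrist"));print(robot.sense())
```

```text
pics
rig.py
scene {'fov_y': 46.39796711502069, 'cx': 323.0008934914447, 'cy': 196.44726319306486, 'D': array([-0.07105509,  0.        ,  0.        ,  0.        ,  0.        ]), 'eye': array([1397.53987272,  -63.65362051, 1254.62706698]), 'attitude': array([-2.51571891, -0.01460066,  1.50345515])}
top {'fov_y': 42.857462851867055, 'cx': 319.20287068370527, 'cy': 190.31007941726705, 'D': array([-0.00760093,  0.        ,  0.        ,  0.        ,  0.        ]), 'eye': array([ 398.49701288,  -11.3216309 , 1674.33678794]), 'attitude': array([-3.02137932e+00, -1.79351785e-03, -1.56566409e+00])}
{'fov_y': 58.53076070705157, 'cx': 321.00778717176263, 'cy': 193.20846923241365, 'D': array([0.0259358, 0.       , 0.       , 0.       , 0.       ]), 'eye': array([ 88.34162877, 598.00649975, 373.81355583]), 'attitude': array([2.88157988e+00, 1.59207195e-03, 1.31438825e+00])}
{'clock': 0.1, 'joint_pos': array([ 1.25730531e+00,  9.17628639e-02,  1.23180079e+00,  2.85559981e-05,
        1.81980356e+00, -5.67092895e-02]), 'joint_vel': array([-0.0015404 , -0.00061588, -0.00209161, -0.0014094 , -0.00155231,
       -0.00197538]), 'joint_torque': array([ 4.29552587e-03, -4.60211706e+01, -4.19221008e+01,  1.79702165e-04,
        1.04618812e-02,  1.05294001e-05]), 'eef_pos': array([152.30842319, 580.10714384, 249.25636541]), 'tcp_rot': array([-3.13982252e+00, -1.28222982e-04,  2.88481783e+00]), 'force': array([-1.0170259 ,  0.36426978, -0.58738578]), 'moment': array([-0.02896823,  0.00952454, -0.00146502]), 'finger_force': 0.0, 'gripper_width': 85.77377582101367}
```

View pics/scene0.png

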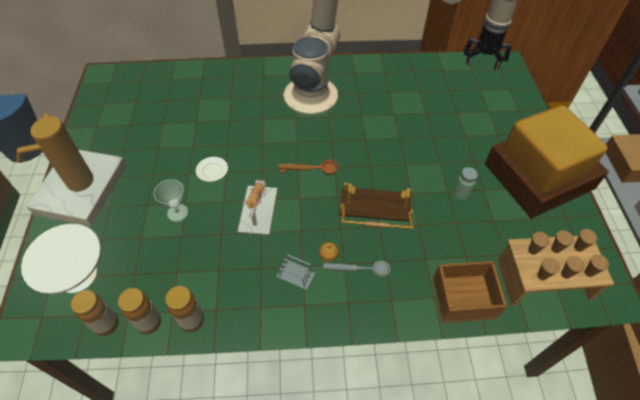

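View pics/top0.png

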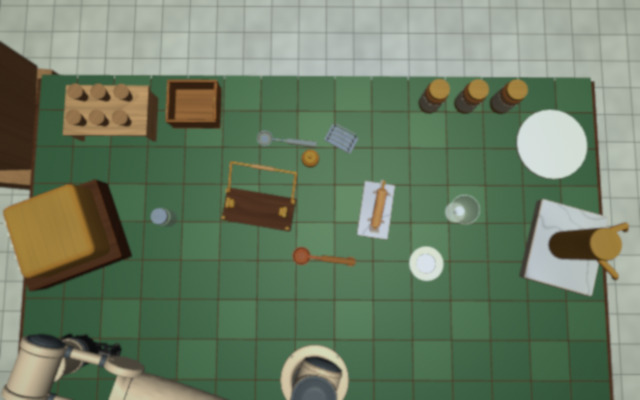

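The scene view shows the rack with the roller (257,200) and the stand (377,207). The top view shows the rack slab (376,210), roller (380,207), stand base corners near (222,217), (232,189), (297,198) and (290,230), keeper bar (262,166), bell (310,158) and scoop (325,258).

Create h.py:
```python
from rig import robot
import cv2,numpy as np
from scipy.spatial.transform import Rotation as Ro
R=lambda a:Ro.from_euler('xyz',a).as_matrix()
def K(c):
    f=200/np.tan(np.radians(c['fov_y']/2));return np.array([[f,0,c['cx']],[0,f,c['cy']],[0,0,1.]])
def ray(c,px):
    u=cv2.undistortPoints(np.array(px,float).reshape(-1,1,2),K(c),c['D']).reshape(-1,2)
    return np.c_[u,np.ones(len(u))]@R(c['attitude']).T
def plane(c,px,z):
    d=ray(c,px);return c['eye']+d*((z-c['eye'][2])/d[:,2])[:,None]
def proj(c,P):
    r=R(c['attitude']).T;rv=cv2.Rodrigues(r)[0];return cv2.projectPoints(np.array(P,float).reshape(-1,3),rv,-r@c['eye'],K(c),c['D'])[0].reshape(-1,2)
def tri(cs,pxs):
    A=np.zeros((3,3));b=np.zeros(3)
    for c,p in zip(cs,pxs):
        d=ray(c,[p])[0];d/=np.linalg.norm(d);M=np.eye(3)-np.outer(d,d);A+=M;b+=M@c['eye']
    return np.linalg.solve(A,b)
def togo(P,rpy,base=None):
    s=robot.sense() if base is None else base
    R0=R(s['tcp_rot']);return np.r_[R0.T@(np.array(P)-s['eef_pos']),Ro.from_matrix(R0.T@R(rpy)).as_rotvec()]
```

Run:
```python
from h import *
np.set_printoptions(suppress=True,precision=2)
c=robot.get_calibration("top")
print("roller",plane(c,[(383,185),(380,207),(374,231)],88)[:,:2])
print("slab",plane(c,[(367,181),(395,184),(388,239),(358,235)],12)[:,:2])
print("stand",plane(c,[(222,217),(232,189),(297,198),(290,230)],15)[:,:2])
print("bar",plane(c,[(231,163),(296,172),(262,167)],91)[:,:2])
print("bell, coupe",plane(c,[(310,158),(456,211),(426,263),(325,258)],20)[:,:2])
w=robot.get_calibration("wrist");s=robot.sense()
R0=R(s['tcp_rot']);print("wrist cam in tool",R0.T@(w['eye']-s['eef_pos']),(R0.T@R(w['attitude'])).round(3))
# look pose above between
for P in [(480,-30,330),(480,150,330)]:
  print(P,togo(P,[np.pi,0,np.pi/2]),togo(P,[np.pi,0,-np.pi/2]))
```

```text
roller [[ 608.   -213.46]
 [ 538.63 -203.4 ]
 [ 463.71 -184.07]]
slab [[ 631.04 -170.55]
 [ 621.57 -262.7 ]
 [ 441.13 -237.66]
 [ 453.59 -140.2 ]]
stand [[509.64 303.07]
 [601.75 272.83]
 [573.2   59.29]
 [468.55  80.95]]
bar [[674.93 265.09]
 [647.35  60.05]
 [662.69 167.2 ]]
bell, coupe [[ 705.43   17.61]
 [ 532.84 -459.22]
 [ 364.62 -358.07]
 [ 378.98  -33.05]]
wrist cam in tool [  66.43    0.85 -124.55] [[ 0.   -0.97 -0.26]
 [ 1.    0.    0.  ]
 [-0.   -0.26  0.97]]
(480, -30, 330) [-471.88 -507.03  -79.91   -0.      0.      1.31] [-471.88 -507.03  -79.91   -0.     -0.     -1.83]
(480, 150, 330) [-426.17 -332.93  -80.21   -0.      0.      1.31] [-426.17 -332.93  -80.21   -0.     -0.     -1.83]
```

Run:
```python
from h import *
np.set_printoptions(suppress=True,precision=3)
print(togo((535,200,290),[np.pi,0,1.41]))
```

```text
[-466.672 -270.527  -40.325   -0.002    0.001    1.475]
```

Units first: shifts go in shares of 750 mm and turns go in shares of pi rad. So -467 mm / 750 = -0.6227, -270 mm / 750 = -0.36, 1.475 rad / 3.1416 = 0.4695.

Emit:
drive_effector(moves=[{"jaw":85, "tx":-0.6227, "ty":-0.36, "tz":-0.0533, "wz":0.4695}, {"jaw":85, "tx":-0.6227, "ty":-0.36, "tz":-0.0533, "wz":0.4695}, {"jaw":85, "tx":-0.6227, "ty":-0.36, "tz":-0.0533, "wz":0.4695}, {"jaw":85, "tx":-0.6227, "ty":-0.36, "tz":-0.0533, "wz":0.4695}, {"jaw":85, "tx":-0.6227, "ty":-0.36, "tz":-0.0533, "wz":0.4695}, {"jaw":85, "tx":-0.6227, "ty":-0.36, "tz":-0.0533, "wz":0.4695}, {"jaw":85, "tx":-0.6227, "ty":-0.36, "tz":-0.0533, "wz":0.4695}, {"jaw":85, "tx":-0.6227, "ty":-0.36, "tz":-0.0533, "wz":0.4695}])

```text
clock: 0.9
eef_pos: [436.7, 297.8, 279.7]
tcp_rot: [-3.141, 0.0, 1.679]
force: [0.5, 1.0, -0.6]
gripper_width: 84.9
finger_force: 0.0
```

Run:
```python
from h import *
np.set_printoptions(suppress=True,precision=3)
print(togo((535,200,290),[np.pi,0,1.41]))
```

```text
[-107.8     87.228  -10.346   -0.       0.       0.269]
```

Scaled: -105 mm / 750 = -0.14, 85 mm / 750 = 0.1133, 0.26 rad / 3.1416 = 0.0828.

Emit:
drive_effector(moves=[{"jaw":85, "tx":-0.14, "ty":0.1133, "tz":-0.0133, "wz":0.0828}, {"jaw":85, "tx":-0.14, "ty":0.1133, "tz":-0.0133, "wz":0.0828}, {"jaw":85, "tx":-0.14, "ty":0.1133, "tz":-0.0133, "wz":0.0828}, {"jaw":85, "tx":-0.14, "ty":0.1133, "tz":-0.0133, "wz":0.0828}, {"jaw":85, "tx":-0.14, "ty":0.1133, "tz":-0.0133, "wz":0.0828}, {"jaw":85, "tx":-0.14, "ty":0.1133, "tz":-0.0133, "wz":0.0828}])

```text
clock: 1.5
eef_pos: [531.4, 205.6, 289.6]
tcp_rot: [-3.141, -0.0, 1.426]
force: [0.8, 0.5, -0.4]
gripper_width: 85.2
finger_force: 0.0
```

Create shot.py:
```python
from h import *
import sys,pickle
n=sys.argv[1]
s=robot.sense();c=robot.get_calibration("wrist");im=robot.get_image("wrist")[:,:,::-1]
cv2.imwrite(f"pics/{n}.png",im);pickle.dump((c,s),open(f"pics/{n}.pkl","wb"))
np.set_printoptions(suppress=True,precision=3)
print(s['eef_pos'],s['tcp_rot'],s['clock'],abs(s['joint_vel']).max())
```

```bash
python3 shot.py st1
```

```text
[531.431 205.637 289.559] [-3.141 -0.     1.426] 1.5 0.014541447589392367
```

View pics/st1.png

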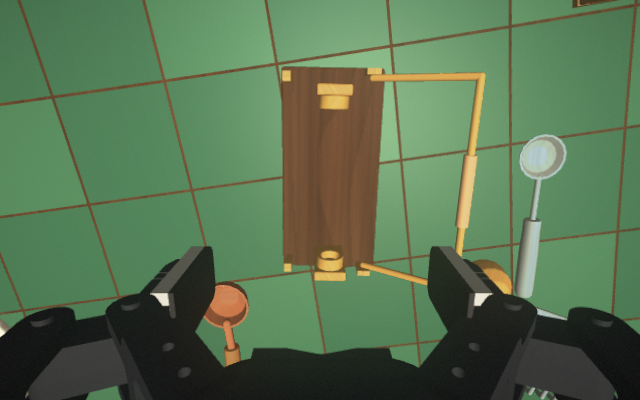

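The wrist view shows the stand: the far (+y) cheek and cup at about (335,95), the near (−y) ring at about (331,261), the keeper grip between (469,155) and (463,228), and the bell at (488,280). I'll take a second view for the heights.

Scaled: -70 mm / 750 = -0.0933, -35 mm / 750 = -0.0467.

Emit:
drive_effector(moves=[{"jaw":85, "ty":-0.0467}, {"jaw":85, "ty":-0.0933}, {"jaw":85, "ty":-0.0933}, {"jaw":85, "ty":-0.0933}, {"jaw":85, "ty":-0.0933}])

```text
clock: 2.05
eef_pos: [462.8, 215.5, 290.0]
tcp_rot: [3.141, -0.0, 1.426]
force: [-0.3, 0.0, 0.0]
gripper_width: 85.2
finger_force: 0.0
```

```bash
python3 shot.py st2
```

Run:
```python
from h import *
a=cv2.imread('pics/st1.png');b=cv2.imread('pics/st2.png')
big=np.vstack([np.hstack([cv2.resize(a[75:115,280:480],None,fx=2,fy=4),cv2.resize(b[75:115,350:550],None,fx=2,fy=4)]),np.hstack([cv2.resize(a[240:290,280:480],None,fx=2,fy=4),cv2.resize(b[240:290,350:550],None,fx=2,fy=4)])])
cv2.imwrite('pics/crop1.png',big)
```

```text
[462.842 215.546 289.999] [ 3.141 -0.     1.426] 2.05 0.01750510087095106
```

View pics/crop1.png

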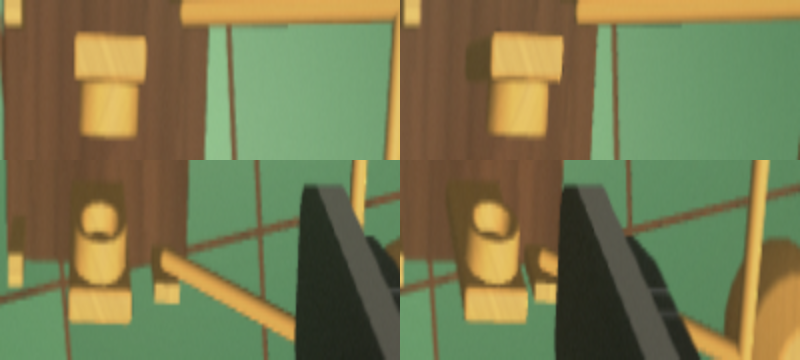

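Crop: view 1 cheek tops are centred at (335,89) and (330,276); view 2 at (413.5,89) and (398,276).

Create bar.py:
```python
from h import *
import pickle
np.set_printoptions(suppress=True,precision=2)
V=[];I=[]
for n in('st1','st2'):
    V.append(pickle.load(open(f'pics/{n}.pkl','rb'))[0]);I.append(cv2.imread(f'pics/{n}.png'))
for nm,p,q in [('L',(335,89.25),(413.5,89.3)),('R',(330,276.4),(397.75,276.5))]:
    X=tri(V,[p,q]);print(nm,X, [proj(c,X)[0]-np.array(t) for c,t in zip(V,(p,q))])
    print('  z86:',plane(V[0],[p],86),plane(V[1],[q],86))
L=[]
for im,lo in zip(I,(430,500)):
    hsv=cv2.cvtColor(im,cv2.COLOR_BGR2HSV);m=(hsv[...,0]<28)&(hsv[...,2]>120)&(hsv[...,1]>70)
    r=[]
    for y in range(120,226,3):
        x=np.flatnonzero(m[y,lo:lo+100])
        if len(x): r.append((x.mean()+lo,y,len(x),hsv[y,int(x.mean()+lo),0],hsv[y,int(x.mean()+lo),1]))
    r=np.array(r);L.append(r);print(r[::4].round(1).tolist())
P=[]
for x,y in L[0][:,:2]:
    k=L[1];xx=np.interp(y,k[:,1],k[:,0]);P.append(tri(V,[(x,y),(xx,y)]))
P=np.array(P);print(P[::5])
```

```bash
python3 bar.py
```

```text
L [552.57 276.6   86.63] [array([-0.  ,  0.13]), array([ 0.01, -0.13])]
  z86: [[552.61 276.72  86.  ]] [[552.71 276.48  86.  ]]
R [523.1   95.95  84.16] [array([0.  , 0.11]), array([-0.01, -0.11])]
  z86: [[523.21  97.05  86.  ]] [[522.8   96.85  86.  ]]
[[475.5, 120.0, 8.0, 21.0, 142.0], [473.5, 132.0, 8.0, 20.0, 148.0], [472.0, 144.0, 7.0, 21.0, 140.0], [470.5, 156.0, 12.0, 19.0, 115.0], [469.0, 168.0, 13.0, 21.0, 106.0], [467.5, 180.0, 12.0, 21.0, 109.0], [466.0, 192.0, 13.0, 21.0, 106.0], [464.5, 204.0, 12.0, 21.0, 111.0], [463.0, 216.0, 13.0, 21.0, 107.0]]
[[552.5, 120.0, 8.0, 19.0, 155.0], [550.5, 132.0, 8.0, 20.0, 152.0], [548.0, 144.0, 7.0, 20.0, 145.0], [546.5, 156.0, 14.0, 20.0, 114.0], [544.0, 168.0, 13.0, 20.0, 112.0], [542.0, 180.0, 13.0, 20.0, 109.0], [540.0, 192.0, 13.0, 20.0, 108.0], [538.0, 204.0, 13.0, 20.0, 107.0], [535.0, 216.0, 13.0, 20.0, 113.0]]
[[675.04 231.36  82.43]
 [670.94 218.76  86.09]
 [668.64 205.34  85.98]
 [666.49 191.79  87.01]
 [664.37 177.63  86.39]
 [662.18 163.08  85.74]
 [659.12 148.97  87.27]
 [656.8  133.73  86.57]]
```

Run:
```python
from h import *
np.set_printoptions(suppress=True,precision=3)
print(togo((520,-190,280),[np.pi,0,-.17]))
```

```text
[-392.848  115.052    9.785    0.      -0.       1.595]
```

Scaled: -393 mm / 750 = -0.524, 115 mm / 750 = 0.1533, 1.595 rad / 3.1416 = 0.5077.

Emit:
drive_effector(moves=[{"jaw":60, "tx":-0.524, "ty":0.1533, "tz":0.0133, "wz":0.5077}, {"jaw":60, "tx":-0.524, "ty":0.1533, "tz":0.0133, "wz":0.5077}, {"jaw":60, "tx":-0.524, "ty":0.1533, "tz":0.0133, "wz":0.5077}, {"jaw":60, "tx":-0.524, "ty":0.1533, "tz":0.0133, "wz":0.5077}, {"jaw":60, "tx":-0.524, "ty":0.1533, "tz":0.0133, "wz":0.5077}, {"jaw":60, "tx":-0.524, "ty":0.1533, "tz":0.0133, "wz":0.5077}, {"jaw":60, "tx":-0.524, "ty":0.1533, "tz":0.0133, "wz":0.5077}, {"jaw":60, "tx":-0.524, "ty":0.1533, "tz":0.0133, "wz":0.5077}])

```text
clock: 2.9
eef_pos: [518.4, -183.7, 279.7]
tcp_rot: [-3.141, 0.0, 0.218]
force: [1.0, 0.2, 0.5]
gripper_width: 59.7
finger_force: 0.0
```

Run:
```python
from h import *
np.set_printoptions(suppress=True,precision=3)
print(togo((520,-190,280),[np.pi,0,-.17]))
```

```text
[ 0.224  6.505 -0.308 -0.     0.     0.388]
```

Scaled: 0.36 rad / 3.1416 = 0.1146.

Emit:
drive_effector(moves=[{"jaw":60, "wz":0.0414}, {"jaw":60, "wz":0.0828}, {"jaw":60, "wz":0.1146}, {"jaw":60, "wz":0.1146}, {"jaw":60, "wz":0.1146}])

```text
clock: 3.4
eef_pos: [518.4, -181.3, 279.7]
tcp_rot: [-3.141, 0.001, -0.133]
force: [0.8, 0.4, -0.2]
gripper_width: 60.2
finger_force: 0.0
```

```bash
python3 shot.py ro1
```

```text
[ 518.351 -181.314  279.735] [-3.141  0.001 -0.133] 3.4 0.006698121367087596
```

Emit:
drive_effector(moves=[{"jaw":60, "ty":-0.0467}, {"jaw":60, "ty":-0.0933}, {"jaw":60, "ty":-0.0933}, {"jaw":60, "ty":-0.0933}, {"jaw":60, "ty":-0.0933}])

```text
clock: 3.95
eef_pos: [527.5, -112.2, 280.1]
tcp_rot: [3.141, -0.0, -0.135]
force: [0.2, -0.4, 0.1]
gripper_width: 60.3
finger_force: 0.0
```

```bash
python3 shot.py ro2
python3 -c "
import cv2,numpy as np
cv2.imwrite('pics/ro.png',np.vstack([cv2.imread('pics/ro%d.png'%i)[:300] for i in(1,2)]))"
```

```text
[ 527.523 -112.21   280.066] [ 3.141 -0.    -0.135] 3.95 0.011979347616191538
```

View pics/ro.png

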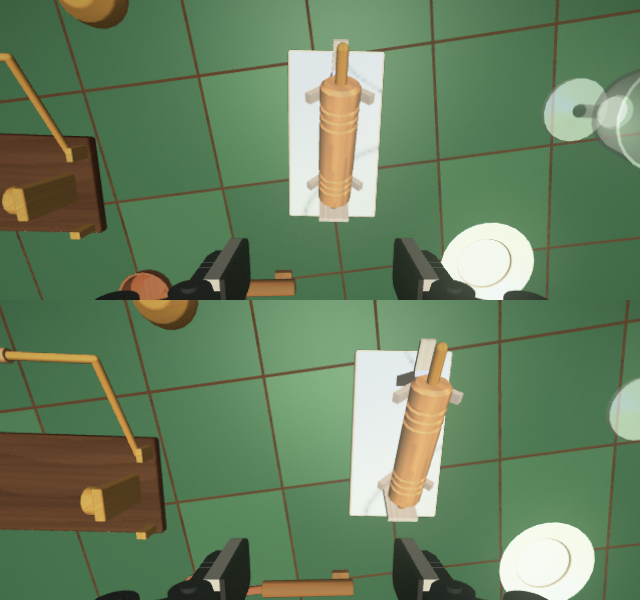

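The stacked views show the roller barrel from (340,85) to (335,205) with its sprung tip at (343,43) in view 1, and from (432,85) to (405,205) with the tip at (442,45) in view 2.

Create rol.py:
```python
from h import *
import pickle
np.set_printoptions(suppress=True,precision=3)
N=[];T=[];V=[];E_=[]
for n,lo,hi in(('ro1',300,385),('ro2',380,465)):
    c=pickle.load(open(f'pics/{n}.pkl','rb'))[0];im=cv2.imread(f'pics/{n}.png')
    h=cv2.cvtColor(im,cv2.COLOR_BGR2HSV);m=((h[...,0]<28)&(h[...,1]>95)).astype(np.uint8)
    k=np.zeros_like(m);k[30:225,lo:hi]=1
    nn,lab,st,_=cv2.connectedComponentsWithStats(m*k);i=1+st[1:,4].argmax();m=lab==i
    ys=np.flatnonzero(m.any(1));r=np.array([(np.flatnonzero(m[y]).mean(),y,m[y].sum()) for y in ys])
    b=r[(r[:,1]>ys[0]+52)&(r[:,1]<ys[-1]-25)]
    f=np.polyfit(b[:,1],b[:,0],1);pin=r[3:25];print(n,ys[0],ys[-1],'pin dev',np.mean(pin[:,0]-np.polyval(f,pin[:,1])),r[::12,2])
    p=[(np.polyval(f,y),y) for y in(80,190)];d=ray(c,p);nv=np.cross(d[0],d[1]);N.append(nv/np.linalg.norm(nv));V.append(c);T.append((np.polyval(f,ys[0]),ys[0]-.5));E_.append((np.polyval(f,ys[-1]),ys[-1]))
a=np.cross(*N);a/=np.linalg.norm(a);a*=np.sign(a[0])
tip=tri(V,T)
q=np.linalg.lstsq(np.array([N[0],N[1],a]),np.array([N[0]@V[0]['eye'],N[1]@V[1]['eye'],a@tip]),rcond=None)[0]
print('axis',a,'elev',np.degrees(np.arcsin(a[2])),'yaw',np.arctan2(a[1],a[0]),'tip',tip,q,'centre',q-92.5*a)
s=np.array([(289,51),(383.5,52.5),(376,217),(289,216)]);print('slab',plane(V[0],s,12).mean(0))
```

```bash
python3 rol.py
```

```text
ro1 43 208 pin dev -0.1818819712763555 [ 6. 11. 11. 28. 40. 38. 38. 37. 35. 34. 33. 33. 32. 29.]
ro2 42 208 pin dev -0.3824414316209522 [ 4. 12. 12. 28. 40. 42. 41. 37. 36. 34. 33. 34. 33. 30.]
axis [ 0.857 -0.131  0.498] elev 29.89956749258948 yaw -0.1513371276017827 tip [ 615.999 -208.505  138.588] [ 615.822 -208.494  138.894] centre [ 536.551 -196.405   92.784]
slab [ 536.12  -197.156   12.   ]
```

Create gp.py:
```python
from h import *
np.set_printoptions(suppress=True,precision=3)
C=np.array([536.5,-196.7,90.]);o=[np.pi,-np.radians(30),-.151];z=R(o)[:,2]
for k in(110,0): print(k,C-k*z,togo(C-k*z,o))
```

```bash
python3 gp.py
```

```text
110 [ 482.126 -188.427  185.263] [-34.659  81.403  94.827  -0.004   0.524   0.015]
0 [ 536.5 -196.7   90. ] [ 20.341  82.221 190.086  -0.004   0.524   0.015]
```

Scaled: 95 mm / 750 = 0.1267, 81 mm / 750 = 0.108, 0.524 rad / 3.1416 = 0.1668.

Emit:
drive_effector(moves=[{"jaw":60, "tx":-0.0467, "ty":0.108, "tz":0.0533, "wy":0.0477, "wz":0.0048}, {"jaw":60, "tx":-0.0467, "ty":0.108, "tz":0.0933, "wy":0.0955, "wz":0.0048}, {"jaw":60, "tx":-0.0467, "ty":0.108, "tz":0.1267, "wy":0.1432, "wz":0.0048}, {"jaw":60, "tx":-0.0467, "ty":0.108, "tz":0.1267, "wy":0.1668, "wz":0.0048}, {"jaw":60, "tx":-0.0467, "ty":0.108, "tz":0.1267, "wy":0.1668, "wz":0.0048}, {"jaw":60, "tx":-0.0467, "ty":0.108, "tz":0.1267, "wy":0.1668, "wz":0.0048}, {"jaw":60, "tx":-0.0467, "ty":0.108, "tz":0.1267, "wy":0.1668, "wz":0.0048}])

```text
clock: 4.7
eef_pos: [483.4, -188.1, 189.1]
tcp_rot: [-3.14, -0.528, -0.15]
force: [1.1, 1.0, 0.7]
gripper_width: 60.2
finger_force: 0.0
```

```bash
python3 gp.py
```

```text
110 [ 482.126 -188.427  185.263] [-2.931  0.546  2.718 -0.002 -0.004  0.001]
0 [ 536.5 -196.7   90. ] [ -3.389   0.781 112.717  -0.002  -0.004   0.001]
```

Scaled: 111 mm / 750 = 0.148, 100 mm / 750 = 0.1333.

Emit:
drive_effector(moves=[{"jaw":60, "tx":-0.0027, "ty":0.0007, "tz":0.0533}, {"jaw":60, "tx":-0.0027, "ty":0.0007, "tz":0.1}, {"jaw":60, "tx":-0.0027, "ty":0.0007, "tz":0.1333}, {"jaw":60, "tx":-0.0027, "ty":0.0007, "tz":0.148}, {"jaw":60, "tx":-0.0027, "ty":0.0007, "tz":0.148}, {"jaw":60, "tx":-0.0027, "ty":0.0007, "tz":0.148}])

```text
clock: 5.3
eef_pos: [536.2, -195.6, 90.1]
tcp_rot: [-3.138, -0.526, -0.151]
force: [0.0, -1.1, 0.6]
gripper_width: 60.0
finger_force: 0.0
```

```bash
python3 gp.py; python3 shot.py g1
```

```text
110 [ 482.126 -188.427  185.263] [   0.641    0.655 -109.694   -0.004   -0.002    0.   ]
0 [ 536.5 -196.7   90. ] [ 0.405  1.066  0.305 -0.004 -0.002  0.   ]
[ 536.16  -195.572   90.064] [-3.138 -0.526 -0.151] 5.3 0.02793030697373526
```

View pics/g1.png

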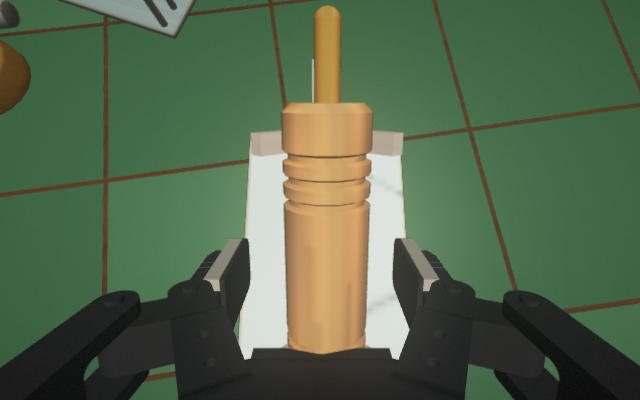

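The gripper is around the barrel: barrel columns are 285–370, the fingers' midpoint is about 322, and the sprung tip is at (328,6). The axis is about 2 mm deeper and 2 mm further up the slope than the TCP. I'll correct that and close.

Scaled: 2 mm / 750 = 0.0027, 1 mm / 750 = 0.0013.

Emit:
drive_effector(moves=[{"jaw":60, "tx":0.0027, "ty":0.0013, "tz":0.0027}, {"jaw":50, "tx":0.0027, "ty":0.0013, "tz":0.0027}, {"jaw":28, "tx":0.0027, "ty":0.0013, "tz":0.0027}, {"jaw":28, "tx":0.0027, "ty":0.0013, "tz":0.0027}, {"jaw":28, "tx":0.0027, "ty":0.0013, "tz":0.0027}, {"jaw":28, "tx":0.0027, "ty":0.0013, "tz":0.0027}, {"jaw":28, "tx":0.0027, "ty":0.0013, "tz":0.0027}], squeeze=60)

```text
clock: 6.05
eef_pos: [537.6, -197.7, 88.3]
tcp_rot: [-3.139, -0.525, -0.151]
force: [-4.6, -3.0, 3.2]
gripper_width: 30.7
finger_force: 58.9
```

Emit:
drive_effector(moves=[{"jaw":28, "tx":0.0067, "tz":-0.012}, {"jaw":28, "tx":0.02, "tz":-0.0347}, {"jaw":28, "tx":0.04, "tz":-0.0693}, {"jaw":28, "tx":0.0667, "tz":-0.116}, {"jaw":28, "tx":0.0933, "tz":-0.1613}, {"jaw":28, "tx":0.0933, "tz":-0.1613}, {"jaw":28, "tx":0.0933, "tz":-0.1613}])

```text
clock: 6.75
eef_pos: [537.9, -197.1, 228.7]
tcp_rot: [-3.138, -0.526, -0.151]
force: [0.1, 0.5, -2.0]
gripper_width: 30.1
finger_force: 59.4
```

```bash
python3 shot.py g2
```

```text
[ 537.897 -197.089  228.651] [-3.138 -0.526 -0.151] 6.75 0.06433878528840159
```

Create fit.py:
```python
from h import *
O=np.array([537.9,186.7,0]);u=np.array([.1616,.9869,0]);yaw=np.arctan2(u[1],u[0]);H=70.
def pose(pdeg,d,gap=0,up=0,H=H,off=(0,0,0)):
    # sprung tip 'gap' short of left floor, pin pushed in d; off = barrel centre in tool frame rel TCP
    o=[np.pi,np.radians(pdeg),yaw];M=R(o);tip=O+u*(82-gap)+[0,0,H+up]
    return tip-M[:,0]*(92.5-d)-M@np.array(off,float),o
```

Run:
```python
from fit import *
import pickle
np.set_printoptions(suppress=True,precision=2)
c,s=pickle.load(open('pics/g2.pkl','rb'));im=cv2.imread('pics/g2.png')
h=cv2.cvtColor(im,cv2.COLOR_BGR2HSV);m=(h[...,0]<28)&(h[...,1]>85)
for y in (0,2,4,6,8,10,14,20,40,60,80,95,98,100,102,104,106,110,120,130,160,190,220,250,280,310,330):
    x=np.flatnonzero(m[y,260:400]);print(y,(x.min()+260,x.max()+260,len(x)) if len(x) else 0,end='; ')
M=R(s['tcp_rot']);print('\ncam in tool',M.T@(c['eye']-s['eef_pos']))
# expected pixels for nominal roller (tip, barrel rim near camera)
T=np.array([[92.5,0,0],[90,0,-3.7],[62.5,0,-16],[62.5,0,-14],[62.5,16,0],[62.5,-16,0],[0,0,0]]);print(proj(c,T@M.T+s['eef_pos']))
for g in pose(16,0,20,70),:print(g,togo(*g))
```

```text
0 (np.int64(272), np.int64(375), 15); 2 (np.int64(272), np.int64(375), 17); 4 (np.int64(272), np.int64(376), 17); 6 (np.int64(273), np.int64(376), 26); 8 (np.int64(273), np.int64(377), 35); 10 (np.int64(261), np.int64(377), 38); 14 (np.int64(274), np.int64(378), 29); 20 (np.int64(275), np.int64(379), 32); 40 (np.int64(277), np.int64(384), 32); 60 (np.int64(280), np.int64(388), 31); 80 (np.int64(283), np.int64(393), 31); 95 (np.int64(285), np.int64(396), 31); 98 (np.int64(285), np.int64(397), 45); 100 (np.int64(276), np.int64(397), 42); 102 (np.int64(261), np.int64(398), 44); 104 (np.int64(284), np.int64(398), 77); 106 (np.int64(281), np.int64(399), 83); 110 (np.int64(277), np.int64(399), 90); 120 (np.int64(275), np.int64(367), 93); 130 (np.int64(275), np.int64(367), 93); 160 (np.int64(281), np.int64(361), 81); 190 (np.int64(277), np.int64(399), 97); 220 (np.int64(279), np.int64(363), 85); 250 (np.int64(279), np.int64(363), 85); 280 (np.int64(276), np.int64(368), 93); 310 (np.int64(276), np.int64(375), 92); 330 (np.int64(283), np.int64(360), 78); 
cam in tool [  64.62   -0.96 -125.03]
[[324.24   5.45]
 [324.31  11.53]
 [324.41 104.76]
 [324.35 104.63]
 [371.17 103.78]
 [276.83 103.77]
 [323.62 271.26]]
(array([533.55, 160.14, 165.5 ]), [3.141592653589793, np.float64(0.2792526803190927), np.float64(1.4084916331642199)]) [ -80.41 -352.23   25.72    0.19   -0.63   -1.58]
```

Run:
```python
from fit import *
np.set_printoptions(suppress=True,precision=3)
print(togo(*pose(16,0,20,130)))
```

```text
[ -50.46  -352.495  -26.267    0.19    -0.633   -1.582]
```

Scaled: -352 mm / 750 = -0.4693, -50 mm / 750 = -0.0667, -1.582 rad / 3.1416 = -0.5036.

Emit:
drive_effector(moves=[{"jaw":28, "tx":-0.0667, "ty":-0.4693, "tz":-0.0347, "wx":0.0605, "wy":-0.2015, "wz":-0.5036}, {"jaw":28, "tx":-0.0667, "ty":-0.4693, "tz":-0.0347, "wx":0.0605, "wy":-0.2015, "wz":-0.5036}, {"jaw":28, "tx":-0.0667, "ty":-0.4693, "tz":-0.0347, "wx":0.0605, "wy":-0.2015, "wz":-0.5036}, {"jaw":28, "tx":-0.0667, "ty":-0.4693, "tz":-0.0347, "wx":0.0605, "wy":-0.2015, "wz":-0.5036}, {"jaw":28, "tx":-0.0667, "ty":-0.4693, "tz":-0.0347, "wx":0.0605, "wy":-0.2015, "wz":-0.5036}, {"jaw":28, "tx":-0.0667, "ty":-0.4693, "tz":-0.0347, "wx":0.0605, "wy":-0.2015, "wz":-0.5036}, {"jaw":28, "tx":-0.0667, "ty":-0.4693, "tz":-0.0347, "wx":0.0605, "wy":-0.2015, "wz":-0.5036}, {"jaw":28, "tx":-0.0667, "ty":-0.4693, "tz":-0.0347, "wx":0.0605, "wy":-0.2015, "wz":-0.5036}])

```text
clock: 7.6
eef_pos: [532.8, 164.5, 223.0]
tcp_rot: [3.008, 0.058, 0.954]
force: [0.4, -2.0, -2.3]
gripper_width: 30.2
finger_force: 59.7
```

```bash
python3 - <<'E'
from fit import *
np.set_printoptions(suppress=True,precision=3)
print(togo(*pose(16,0,20,130)))
print(togo(*pose(16,0,18,50)))
E
```

```text
[-3.289  3.446 -1.913  0.054 -0.187 -0.462]
[ 3.115 -8.009 77.028  0.054 -0.187 -0.462]
```

Scaled: 76 mm / 750 = 0.1013, 50 mm / 750 = 0.0667, -0.462 rad / 3.1416 = -0.1471.

Emit:
drive_effector(moves=[{"jaw":28, "tx":-0.004, "wx":0.0051, "wy":-0.0175, "wz":-0.043}, {"jaw":28, "tx":-0.004, "wx":0.0102, "wy":-0.035, "wz":-0.0859}, {"jaw":28, "tx":-0.004, "tz":0.0267, "wx":0.0153, "wy":-0.0525, "wz":-0.1273}, {"jaw":28, "ty":-0.008, "tz":0.0667, "wx":0.0172, "wy":-0.0595, "wz":-0.1471}, {"jaw":28, "tx":0.0027, "ty":-0.0107, "tz":0.1013, "wx":0.0172, "wy":-0.0595, "wz":-0.1471}, {"jaw":28, "tx":0.0027, "ty":-0.0107, "tz":0.1013, "wx":0.0172, "wy":-0.0595, "wz":-0.1471}, {"jaw":28, "tx":0.0027, "ty":-0.0107, "tz":0.1013, "wx":0.0172, "wy":-0.0595, "wz":-0.1471}])

```text
clock: 8.3
eef_pos: [534.5, 155.8, 148.2]
tcp_rot: [3.137, 0.279, 1.396]
force: [0.2, -0.5, -0.9]
gripper_width: 30.1
finger_force: 59.7
```

```bash
python3 - <<'E'
from fit import *
np.set_printoptions(suppress=True,precision=3)
print(togo(*pose(16,0,16,0)))
E
python3 shot.py f1
```

Run:
```python
from h import *
s=robot.get_image("scene")[:,:,::-1][150:260,310:460];cv2.imwrite('pics/f1s.png',np.vstack([cv2.imread('pics/f1.png')[:300],cv2.resize(s,(409,300),interpolation=cv2.INTER_CUBIC)[:, :].copy() if 0 else cv2.copyMakeBorder(cv2.resize(s,(409,300),interpolation=cv2.INTER_CUBIC),0,0,0,231,0)]))
```

```text
[22.34  -1.966 48.447  0.001 -0.001 -0.012]
[534.505 155.757 148.227] [3.137 0.279 1.396] 8.3 0.05098783522141483
```

View pics/f1s.png

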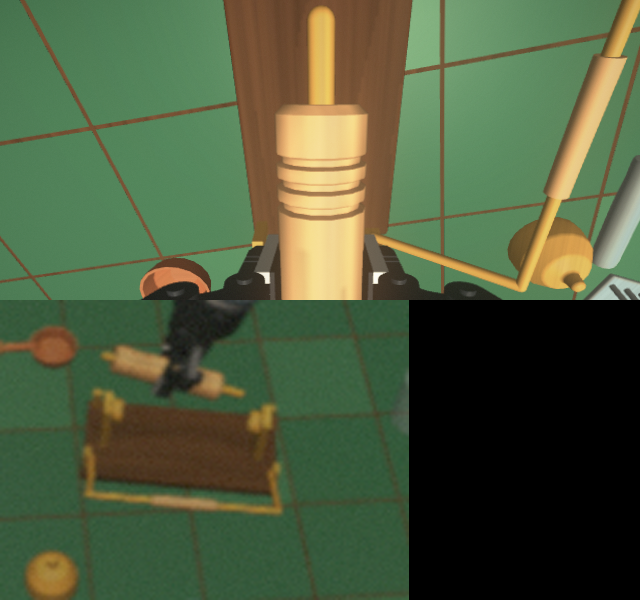

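The wrist view shows the roller in the hand with its tip at (321,8), centred over the stand base. The scene crop shows it above the stand with the sprung end to the +y side.

Scaled: 48 mm / 750 = 0.064, 32 mm / 750 = 0.0427, -0.012 rad / 3.1416 = -0.0038.

Emit:
drive_effector(moves=[{"jaw":28, "tx":0.0093, "ty":-0.0027, "tz":0.0213, "wz":-0.0038}, {"jaw":28, "tx":0.02, "ty":-0.0027, "tz":0.0427, "wz":-0.0038}, {"jaw":28, "tx":0.0293, "ty":-0.0027, "tz":0.064, "wz":-0.0038}, {"jaw":28, "tx":0.0293, "ty":-0.0027, "tz":0.064, "wz":-0.0038}, {"jaw":28, "tx":0.0293, "ty":-0.0027, "tz":0.064, "wz":-0.0038}, {"jaw":28, "tx":0.0293, "ty":-0.0027, "tz":0.064, "wz":-0.0038}])

```text
clock: 9.0
eef_pos: [535.4, 164.3, 97.9]
tcp_rot: [3.137, 0.277, 1.407]
force: [-0.3, 0.2, -1.0]
gripper_width: 30.3
finger_force: 59.7
```

```bash
python3 - <<'E'
from fit import *
np.set_printoptions(suppress=True,precision=3)
for a in [(16,0,16),(16,0,0),(16,9,0)]:print(a,togo(*pose(*a)))
E
python3 shot.py f2
```

```text
(16, 0, 16) [ 0.268 -1.198  2.38   0.004 -0.002 -0.001]
(16, 0, 0) [15.66  -1.199 -1.993  0.004 -0.002 -0.001]
(16, 9, 0) [24.66  -1.211 -1.972  0.004 -0.002 -0.001]
[535.432 164.282  97.865] [3.137 0.277 1.407] 9.0 0.00959870844152391
```

View pics/f2.png

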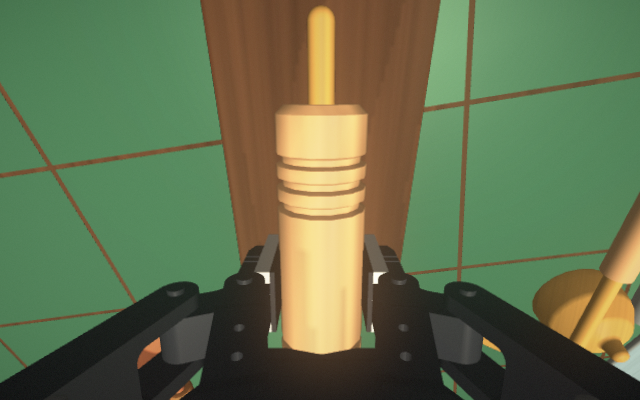

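Scaled: 9.6 mm / 750 = 0.0128, 5 mm / 750 = 0.0067.

Emit:
drive_effector(moves=[{"jaw":28, "ty":-0.0013, "tz":0.0027}, {"jaw":28, "tx":0.0067, "ty":-0.0013, "tz":0.0011}, {"jaw":28, "tx":0.0128, "ty":-0.0013, "tz":-0.0008}, {"jaw":28, "tx":0.0128, "ty":-0.0013, "tz":-0.0008}])

```text
clock: 9.45
eef_pos: [535.8, 174.5, 95.4]
tcp_rot: [3.137, 0.277, 1.408]
force: [0.3, -0.2, -0.9]
gripper_width: 30.3
finger_force: 59.7
```

Emit:
drive_effector(moves=[{"jaw":28, "tx":0.004, "tz":-0.0011}, {"jaw":28, "tx":0.008, "tz":-0.0023}, {"jaw":28, "tx":0.012, "tz":-0.0027}, {"jaw":28, "tx":0.016, "tz":-0.0033}, {"jaw":28, "tx":0.016, "tz":-0.0033}, {"jaw":28, "tx":0.016, "tz":-0.0033}])

```text
clock: 10.05
eef_pos: [537.6, 185.4, 94.2]
tcp_rot: [3.138, 0.278, 1.407]
force: [-0.5, -3.7, -2.4]
gripper_width: 30.7
finger_force: 59.7
```

```bash
python3 - <<'E'
from fit import *
np.set_printoptions(suppress=True,precision=3)
for a in [(16,9,0),(9,16,0)]:print(a,togo(*pose(*a)))
E
```

```text
(16, 9, 0) [ 3.321  0.11   0.27   0.003 -0.001 -0.001]
(9, 16, 0) [10.88   0.07   9.603  0.003  0.121 -0.001]
```

Units first: shifts go in shares of 750 mm and turns go in shares of pi rad. So 7.5 mm / 750 = 0.01, 7 mm / 750 = 0.0093, 0.06 rad / 3.1416 = 0.0191.

Emit:
drive_effector(moves=[{"jaw":28, "tx":0.0053, "tz":0.002}, {"jaw":28, "tx":0.0093, "tz":0.0053, "wy":0.0159}, {"jaw":28, "tx":0.01, "tz":0.0073, "wy":0.0191}, {"jaw":28, "tx":0.01, "tz":0.0073, "wy":0.0191}, {"jaw":28, "tx":0.01, "tz":0.0073, "wy":0.0191}])

```text
clock: 10.55
eef_pos: [538.1, 190.8, 86.7]
tcp_rot: [3.139, 0.218, 1.407]
force: [-1.1, -4.9, -1.2]
gripper_width: 30.3
finger_force: 59.7
```

```bash
python3 - <<'E'
from fit import *
np.set_printoptions(suppress=True,precision=3)
s=robot.sense();print(s['force'],s['moment'])
for a in [(12.5,13,0),(9,16,0),(9,17.5,0)]:print(a,togo(*pose(*a)))
E
```

```text
[-1.099 -4.896 -1.164] [-0.685  0.339  0.051]
(12.5, 13, 0) [ 0.222  0.416 -0.561  0.003  0.    -0.001]
(9, 16, 0) [ 3.366  0.4    4.109  0.003  0.061 -0.001]
(9, 17.5, 0) [ 4.863  0.399  4.017  0.003  0.061 -0.001]
```

Scaled: 5.2 mm / 750 = 0.0069, 5 mm / 750 = 0.0067, 0.061 rad / 3.1416 = 0.0194.

Emit:
drive_effector(moves=[{"jaw":28, "tx":0.004, "ty":0.0005, "tz":0.0027, "wy":0.0095}, {"jaw":28, "tx":0.0067, "ty":0.0005, "tz":0.0053, "wy":0.0191}, {"jaw":28, "tx":0.0069, "ty":0.0005, "tz":0.0056, "wy":0.0194}, {"jaw":28, "tx":0.0069, "ty":0.0005, "tz":0.0056, "wy":0.0194}, {"jaw":28, "tx":0.0069, "ty":0.0005, "tz":0.0056, "wy":0.0194}])

```text
clock: 11.05
eef_pos: [538.9, 194.6, 81.3]
tcp_rot: [3.14, 0.158, 1.408]
force: [-3.1, -6.1, -1.3]
gripper_width: 30.5
finger_force: 59.8
```

```bash
python3 shot.py f3
```

Run:
```python
from fit import *
np.set_printoptions(suppress=True,precision=3)
s=robot.sense();print(s['force'],s['moment'])
for a in [(9,17.5,0),(5,17.5),(0,17.5,0)]:print(a,togo(*pose(*a)))
im=robot.get_image("scene")[:,:,::-1][170:245,325:430]
cv2.imwrite('pics/f3s.png',np.hstack([cv2.resize(cv2.imread('pics/f3.png'),(400,250)),cv2.resize(im,(350,250),interpolation=cv2.INTER_CUBIC)]))
```

```text
[538.929 194.597  81.268] [3.14  0.158 1.408] 11.05 0.002007632863146953
[-2.867 -6.494 -0.65 ] [-0.867  0.555  0.106]
(9, 17.5, 0) [-0.147  0.283 -0.478  0.002  0.001 -0.001]
(5, 17.5) [ 0.041  0.273  4.753  0.002  0.071 -0.001]
(0, 17.5, 0) [ 0.788  0.261 11.254  0.002  0.158 -0.001]
```

View pics/f3s.png

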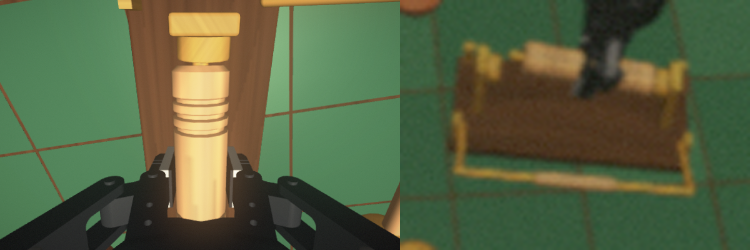

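The wrist half shows the sprung pin inside the +y cup (cup centre about column 203, roller about 200). The scene half shows the fixed end clear of, and above, the other cup. Now I'll lower it level.

Scaled: 11.6 mm / 750 = 0.0155, 11 mm / 750 = 0.0147, 0.158 rad / 3.1416 = 0.0503.

Emit:
drive_effector(moves=[{"jaw":28, "ty":0.0004, "tz":0.0027, "wy":0.0111}, {"jaw":28, "ty":0.0004, "tz":0.0067, "wy":0.0223}, {"jaw":28, "tx":0.0004, "ty":0.0004, "tz":0.0107, "wy":0.035}, {"jaw":28, "tx":0.0011, "ty":0.0004, "tz":0.0147, "wy":0.0477}, {"jaw":28, "tx":0.0013, "ty":0.0004, "tz":0.0155, "wy":0.0503}, {"jaw":28, "tx":0.0013, "ty":0.0004, "tz":0.0155, "wy":0.0503}, {"jaw":28, "tx":0.0013, "ty":0.0004, "tz":0.0155, "wy":0.0503}])

```text
clock: 11.85
eef_pos: [539.1, 193.5, 69.4]
tcp_rot: [3.14, 0.0, 1.408]
force: [-3.2, -5.4, -2.1]
gripper_width: 30.6
finger_force: 59.8
```

```bash
python3 - <<'E'
from fit import *
np.set_printoptions(suppress=True,precision=3)
s=robot.sense();print(s['force'],s['moment'])
for a in [(0,17.5,0),(0,5,0)]:print(a,togo(*pose(*a)))
im=robot.get_image("scene")[:,:,::-1][170:245,325:430]
im2=robot.get_image("top")[:,:,::-1][150:240,210:310]
cv2.imwrite('pics/f4s.png',np.hstack([cv2.resize(im2,(333,300),interpolation=cv2.INTER_CUBIC),cv2.resize(im,(420,300),interpolation=cv2.INTER_CUBIC)]))
E
```

```text
[-3.204 -5.443 -2.121] [-0.932  0.495  0.155]
(0, 17.5, 0) [ 0.076 -0.07  -0.621  0.002  0.    -0.001]
(0, 5, 0) [-12.424  -0.063  -0.616   0.002   0.     -0.001]
```

Scaled: -11 mm / 750 = -0.0147, -8 mm / 750 = -0.0107.

Emit:
drive_effector(moves=[{"jaw":28, "tx":-0.0053}, {"jaw":28, "tx":-0.0107}, {"jaw":28, "tx":-0.0147}, {"jaw":28, "tx":-0.0147}, {"jaw":28, "tx":-0.0147}])

```text
clock: 12.45
eef_pos: [537.8, 183.6, 69.8]
tcp_rot: [3.138, -0.002, 1.408]
force: [-2.3, -3.3, -2.8]
gripper_width: 30.2
finger_force: 59.8
```

```bash
python3 - <<'E'
from fit import *
np.set_printoptions(suppress=True,precision=3)
s=robot.sense();print(s['force'],s['moment'])
for a in [(0,5,0)]:print(a,togo(*pose(*a)))
E
```

```text
[-2.254 -3.337 -2.772] [-0.692  0.414  0.12 ]
(0, 5, 0) [-2.438 -0.429 -0.178  0.003 -0.002 -0.   ]
```

Scaled: -4 mm / 750 = -0.0053, 3 mm / 750 = 0.004.

Emit:
drive_effector(moves=[{"jaw":28, "tx":-0.0027}, {"jaw":28, "tx":-0.0053}, {"jaw":28, "tx":-0.0053, "tz":0.0013}, {"jaw":28, "tx":-0.0053, "tz":0.0027}, {"jaw":28, "tx":-0.0053, "tz":0.004}, {"jaw":28, "tx":-0.0053, "tz":0.0053}, {"jaw":28, "tx":-0.0053, "tz":0.0053}])

```text
clock: 13.15
eef_pos: [537.9, 179.8, 66.5]
tcp_rot: [3.136, -0.002, 1.408]
force: [-0.1, -2.8, -0.2]
gripper_width: 30.2
finger_force: 59.9
```

```bash
python3 - <<'E'
from fit import *
np.set_printoptions(suppress=True,precision=3)
s=robot.sense();print(s['force'],s['moment'])
for a in [(0,5,0)]:print(a,togo(*pose(*a)))
im=robot.get_image("scene")[:,:,::-1][170:245,325:430]
im2=robot.get_image("top")[:,:,::-1][150:240,210:310]
cv2.imwrite('pics/f5s.png',np.hstack([cv2.resize(im2,(333,300),interpolation=cv2.INTER_CUBIC),cv2.resize(im,(420,300),interpolation=cv2.INTER_CUBIC)]))
E
```

```text
[-0.105 -2.838 -0.178] [-0.392 -0.024 -0.062]
(0, 5, 0) [ 1.34  -1.15  -3.54   0.005 -0.002 -0.   ]
```

Scaled: -2 mm / 750 = -0.0027, -1 mm / 750 = -0.0013.

Emit:
drive_effector(moves=[{"jaw":28, "tx":-0.0013}, {"jaw":28, "tx":-0.0027}, {"jaw":28, "tx":-0.0027}, {"jaw":28, "tx":-0.0027}])

```text
clock: 13.65
eef_pos: [537.7, 179.2, 66.5]
tcp_rot: [3.136, -0.005, 1.409]
force: [3.8, 4.0, -1.6]
gripper_width: 30.0
finger_force: 59.8
```

```bash
python3 - <<'E'
from fit import *
np.set_printoptions(suppress=True,precision=3)
s=robot.sense();print(s['force'],s['moment'])
for a in [(0,5,0)]:print(a,togo(*pose(*a)))
E
```

```text
[ 3.835  4.036 -1.594] [ 0.658 -0.52   0.043]
(0, 5, 0) [ 1.905 -1.004 -3.511  0.005 -0.005  0.001]
```

Fixed tip has reached the floor (force reversed). Releasing.

Scaled: 1 mm / 750 = 0.0013.

Emit:
drive_effector(moves=[{"jaw":28, "tx":0.0013}, {"jaw":28, "tx":0.0013}, {"jaw":36, "tx":0.0013}, {"jaw":45, "tx":0.0013}, {"jaw":60, "tx":0.0013}, {"jaw":60, "tx":0.0013}], squeeze=30)

```text
clock: 14.25
eef_pos: [537.1, 178.6, 66.1]
tcp_rot: [3.138, -0.002, 1.408]
force: [-0.9, -1.1, -0.5]
gripper_width: 60.0
finger_force: 0.0
```

Emit:
drive_effector(moves=[{"jaw":60, "tz":-0.04}, {"jaw":60, "tz":-0.0933}, {"jaw":60, "tz":-0.1533}, {"jaw":60, "tz":-0.2133}, {"jaw":60, "tz":-0.2533}, {"jaw":60, "tz":-0.2533}])

```text
clock: 14.85
eef_pos: [537.9, 178.8, 262.8]
tcp_rot: [3.128, -0.006, 1.408]
force: [-0.2, -0.2, 0.3]
gripper_width: 60.3
finger_force: 0.0
```

```bash
python3 shot.py h1
```

```text
[537.852 178.813 262.828] [ 3.128 -0.006  1.408] 14.85 0.09468774407521861
```

View pics/h1.png

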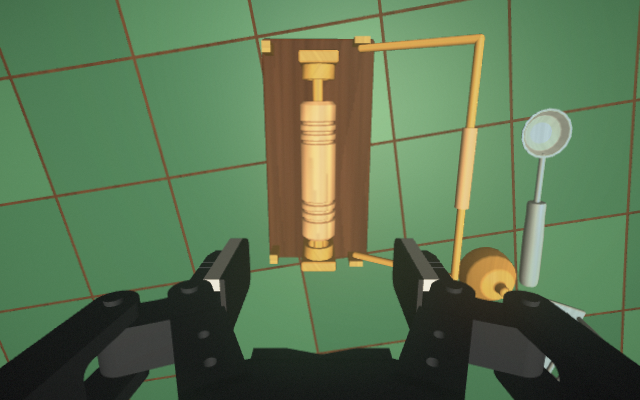

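The wrist view shows the roller sitting in both cups: sprung pin in the cup at (318,70), fixed end in the cup at (318,252), axis vertical at column 318. Keeper grip runs from (469,128) to (462,210). That was my tenth picture, so from here I go by numbers.

Run:
```python
from fit import *
np.set_printoptions(suppress=True,precision=2)
# keeper check from view h1: grip midpoint line at z 86
import pickle
c,s=pickle.load(open('pics/h1.pkl','rb'));print(plane(c,[(469,128),(465.5,169),(462,210)],86))
v=np.array([u[1],-u[0],0]);hg=O+40*v+[0,0,30]
th0=2.56
G=hg-102*np.cos(th0)*v+[0,0,102*np.sin(th0)];print(G)
for k in(80,0):print(k,togo(G+[0,0,k],[np.pi,0,yaw]))
for th in np.r_[np.arange(2.36,.2,-.2),.197]:
    print(round(th,3),'dy %.1f dz %.1f'%(-102*np.cos(th)+102*np.cos(th0),-102*np.sin(th)+102*np.sin(th0)))
```

```text
[[667.43 200.78  86.  ]
 [662.54 166.41  86.  ]
 [657.26 129.92  86.  ]]
[661.49 166.46  86.03]
80 [  7.61 123.66  94.53   0.01  -0.    -0.  ]
0 [  7.27 122.94 174.52   0.01  -0.    -0.  ]
2.36 dy -12.8 dz -15.8
2.16 dy -28.5 dz -28.8
1.96 dy -46.5 dz -38.3
1.76 dy -66.0 dz -44.1
1.56 dy -86.3 dz -46.0
1.36 dy -106.6 dz -43.7
1.16 dy -126.0 dz -37.5
0.96 dy -143.7 dz -27.5
0.76 dy -159.2 dz -14.2
0.56 dy -171.7 dz 1.9
0.36 dy -180.7 dz 20.1
0.197 dy -185.3 dz 36.1
```

Scaled: 124 mm / 750 = 0.1653, 100 mm / 750 = 0.1333, 0.01 rad / 3.1416 = 0.0032.

Emit:
drive_effector(moves=[{"jaw":36, "tx":-0.016, "ty":0.06, "wx":0.0032}, {"jaw":36, "tx":-0.016, "ty":0.12, "tz":0.0267, "wx":0.0032}, {"jaw":36, "tx":0.0107, "ty":0.1653, "tz":0.08, "wx":0.0032}, {"jaw":36, "tx":0.0107, "ty":0.1653, "tz":0.1333, "wx":0.0032}, {"jaw":36, "tx":0.0107, "ty":0.1653, "tz":0.1333, "wx":0.0032}, {"jaw":36, "tx":0.0107, "ty":0.1653, "tz":0.1333, "wx":0.0032}], squeeze=20)

```text
clock: 15.5
eef_pos: [659.3, 166.2, 154.5]
tcp_rot: [-3.131, 0.0, 1.409]
force: [-0.0, -0.4, 0.3]
gripper_width: 36.0
finger_force: 0.0
```

```bash
python3 - <<'E'
from fit import *
np.set_printoptions(suppress=True,precision=2)
print(togo([662.3,166.4,86],[np.pi,0,yaw]))
E
```

```text
[ 0.65  3.72 68.5  -0.01  0.    0.  ]
```

Scaled: 68 mm / 750 = 0.0907, 55 mm / 750 = 0.0733, -0.01 rad / 3.1416 = -0.0032.

Emit:
drive_effector(moves=[{"jaw":36, "tx":0.0008, "ty":0.0047, "tz":0.04, "wx":-0.0032}, {"jaw":36, "tx":0.0008, "ty":0.0047, "tz":0.0733, "wx":-0.0032}, {"jaw":36, "tx":0.0008, "ty":0.0047, "tz":0.0907, "wx":-0.0032}, {"jaw":36, "tx":0.0008, "ty":0.0047, "tz":0.0907, "wx":-0.0032}, {"jaw":20, "tx":0.0008, "ty":0.0047, "tz":0.0907, "wx":-0.0032}, {"jaw":8, "tx":0.0008, "ty":0.0047, "tz":0.0907, "wx":-0.0032}, {"jaw":8, "tx":0.0008, "ty":0.0047, "tz":0.0907, "wx":-0.0032}, {"jaw":8, "tx":0.0008, "ty":0.0047, "tz":0.0907, "wx":-0.0032}], squeeze=20)

```text
clock: 16.3
eef_pos: [665.2, 166.9, 90.9]
tcp_rot: [3.133, -0.003, 1.408]
force: [3.7, 0.1, 3.6]
gripper_width: 10.4
finger_force: 22.4
```

```bash
python3 - <<'E'
from fit import *
np.set_printoptions(suppress=True,precision=2)
print(togo([662.3,166.4,86],[np.pi,0,yaw]),robot.sense()['force'])
E
```

```text
[-0.96 -2.78  4.92  0.01 -0.   -0.  ] [3.73 0.09 3.57]
```

Scaled: -66 mm / 750 = -0.088, -56 mm / 750 = -0.0747.

Emit:
drive_effector(moves=[{"jaw":8, "ty":-0.0067, "tz":-0.0093}, {"jaw":8, "ty":-0.0173, "tz":-0.0213}, {"jaw":8, "ty":-0.0267, "tz":-0.0307}, {"jaw":8, "ty":-0.038, "tz":-0.0387}, {"jaw":8, "ty":-0.0493, "tz":-0.0453}, {"jaw":8, "ty":-0.062, "tz":-0.0507}, {"jaw":8, "ty":-0.0747, "tz":-0.0553}, {"jaw":8, "ty":-0.088, "tz":-0.0587}])

```text
clock: 17.1
eef_pos: [601.6, 177.4, 138.1]
tcp_rot: [3.126, -0.006, 1.408]
force: [5.4, -1.0, 9.1]
gripper_width: 11.0
finger_force: 22.9
```

```bash
cat > kp.py <<'E'
from fit import *
np.set_printoptions(suppress=True,precision=2)
v=np.array([u[1],-u[0],0]);hg=O+40*v+[0,0,30];s=robot.sense();d=s['eef_pos']-hg
x,z=d@v,d[2];th=np.arctan2(z,-x);print('r',np.hypot(x,z),'th',th,'y',d@u,s['force'],s['tcp_rot'])
for t in np.r_[np.arange(th-.1,.197,-.2),.197]:print(round(t,2),'dy %.1f dz %.1f'%(-102*np.cos(t)-x,z-102*np.sin(t)))
E
python3 kp.py
```

```text
r 110.77205669063984 th 1.7926423432523526 y 1.1028086359459814 [ 5.4  -1.03  9.13] [ 3.13 -0.01  1.41]
1.69 dy -12.0 dz 6.8
1.49 dy -32.3 dz 6.4
1.29 dy -52.4 dz 10.0
1.09 dy -71.3 dz 17.5
0.89 dy -88.4 dz 28.6
0.69 dy -102.9 dz 42.9
0.49 dy -114.2 dz 59.8
0.29 dy -122.0 dz 78.6
0.2 dy -124.4 dz 88.1
```

Scaled: -60 mm / 750 = -0.08, -50 mm / 750 = -0.0667.

Emit:
drive_effector(moves=[{"jaw":8, "ty":-0.004, "tz":-0.0053}, {"jaw":8, "ty":-0.0147, "tz":-0.0067}, {"jaw":8, "ty":-0.0267, "tz":-0.0067}, {"jaw":8, "ty":-0.04, "tz":-0.0067}, {"jaw":8, "ty":-0.0533, "tz":-0.004}, {"jaw":8, "ty":-0.0667}, {"jaw":8, "ty":-0.08, "tz":0.004}, {"jaw":8, "ty":-0.08, "tz":0.004}])

```text
clock: 17.9
eef_pos: [537.6, 187.8, 128.9]
tcp_rot: [3.14, -0.002, 1.41]
force: [-2.6, 3.4, 5.5]
gripper_width: 10.9
finger_force: 24.1
```

```bash
python3 kp.py; python3 -c "
from rig import robot;import cv2;cv2.imwrite('pics/k1.png',robot.get_image('wrist')[:,:,::-1])"
```

```text
r 106.90961913167897 th 1.1823846731115863 y 1.0451384987174837 [-2.65  3.38  5.47] [ 3.14 -0.    1.41]
1.08 dy -7.4 dz 8.9
0.88 dy -24.3 dz 20.2
0.68 dy -38.7 dz 34.6
0.48 dy -49.9 dz 51.6
0.28 dy -57.5 dz 70.5
0.2 dy -59.5 dz 79.0
```

Emit:
drive_effector(moves=[{"jaw":8, "ty":-0.0107, "tz":0.0053}, {"jaw":8, "ty":-0.0213, "tz":0.0133}, {"jaw":8, "ty":-0.032, "tz":0.0213}, {"jaw":8, "ty":-0.0413, "tz":0.0307}, {"jaw":8, "ty":-0.0507, "tz":0.04}, {"jaw":8, "ty":-0.0587, "tz":0.052}, {"jaw":8, "ty":-0.0653, "tz":0.0627}, {"jaw":8, "ty":-0.0653, "tz":0.0627}])

```text
clock: 18.75
eef_pos: [489.7, 195.6, 79.9]
tcp_rot: [3.141, -0.002, 1.409]
force: [-1.5, 5.9, 0.5]
gripper_width: 11.2
finger_force: 25.5
```

```bash
python3 kp.py
```

```text
r 102.08507040872395 th 0.5107395075711797 y 0.9959508708141479 [-1.54  5.87  0.53] [ 3.14 -0.    1.41]
0.41 dy -4.5 dz 9.2
0.21 dy -10.7 dz 28.6
0.2 dy -11.0 dz 29.9
```

Scaled: 36 mm / 750 = 0.048, 33 mm / 750 = 0.044.

Emit:
drive_effector(moves=[{"jaw":8, "ty":-0.0053, "tz":0.0107}, {"jaw":8, "ty":-0.0093, "tz":0.02}, {"jaw":8, "ty":-0.0127, "tz":0.0293}, {"jaw":8, "ty":-0.0147, "tz":0.0387}, {"jaw":8, "ty":-0.0147, "tz":0.044}, {"jaw":8, "ty":-0.0147, "tz":0.048}, {"jaw":8, "ty":-0.0147, "tz":0.048}])

```text
clock: 19.45
eef_pos: [480.1, 197.3, 50.0]
tcp_rot: [3.138, -0.003, 1.409]
force: [-14.7, 0.7, 27.7]
gripper_width: 11.1
finger_force: 29.0
```

```bash
python3 kp.py
```

```text
r 100.74979383944898 th 0.19951431771200986 y 1.1145724573596087 [-14.73   0.71  27.74] [ 3.14 -0.    1.41]
0.2 dy -1.3 dz 0.0
```

Scaled: -3 mm / 750 = -0.004, 1 mm / 750 = 0.0013.

Emit:
drive_effector(moves=[{"jaw":8, "ty":0.0013, "tz":-0.004}, {"jaw":18, "ty":0.0013, "tz":-0.004}, {"jaw":30, "ty":0.0013, "tz":-0.004}, {"jaw":30, "ty":0.0013, "tz":-0.004}])

```text
clock: 19.85
eef_pos: [480.9, 195.9, 47.7]
tcp_rot: [3.139, -0.0, 1.408]
force: [0.2, -0.1, -0.4]
gripper_width: 30.0
finger_force: 0.0
```

```bash
python3 kp.py
```

```text
r 99.33763730778573 th 0.17926210261518563 y -0.14710943735046322 [ 0.2  -0.09 -0.4 ] [ 3.14 -0.    1.41]
0.2 dy -2.3 dz -2.3
```

Emit:
drive_effector(moves=[{"jaw":30, "tz":-0.0333}, {"jaw":30, "tz":-0.08}, {"jaw":30, "tz":-0.14}, {"jaw":30, "tz":-0.2067}, {"jaw":30, "tx":-0.04, "tz":-0.2667}, {"jaw":30, "tx":-0.04, "tz":-0.2667}, {"jaw":30, "tx":-0.04, "tz":-0.2667}, {"jaw":30, "tx":-0.04, "tz":-0.2667}])

```text
clock: 20.65
eef_pos: [475.4, 166.6, 246.7]
tcp_rot: [3.14, -0.001, 1.408]
force: [-0.7, 1.4, -0.8]
gripper_width: 29.9
finger_force: 0.0
```

```bash
python3 shot.py k2
```

```text
[475.428 166.646 246.75 ] [ 3.14  -0.001  1.408] 20.65 0.016819272640402262
```

Scaled: 60 mm / 750 = 0.08.

Emit:
drive_effector(moves=[{"jaw":30, "ty":0.08}, {"jaw":30, "ty":0.08}, {"jaw":30, "ty":0.08}, {"jaw":30, "ty":0.08}])

```text
clock: 21.1
eef_pos: [534.3, 157.4, 247.9]
tcp_rot: [3.14, -0.001, 1.409]
force: [0.1, 0.2, 0.1]
gripper_width: 30.0
finger_force: 0.0
```

```bash
python3 shot.py k3
```

Run:
```python
from fit import *
import pickle
np.set_printoptions(suppress=True,precision=1)
v=np.array([u[1],-u[0],0]);hg=O+40*v+[0,0,30]
runs=lambda m,y:[(int(a[0]),int(a[-1])) for a in np.split(x:=np.flatnonzero(m[y]),np.flatnonzero(np.diff(x)>3)+1) if len(a)>3]
D=[]
for n in('k2','k3'):
    c,s=pickle.load(open(f'pics/{n}.pkl','rb'));im=cv2.imread(f'pics/{n}.png');h=cv2.cvtColor(im,cv2.COLOR_BGR2HSV)
    m=(h[...,0]<28)&(h[...,1]>70)&(h[...,2]>140);print(n)
    for q in(0,.1,.2):print(' q',q,proj(c,hg-102*np.cos(q+.197)*v+[0,0,102*np.sin(q+.197)])[0])
    print(' roller exp (z64.5)',proj(c,[O+k*u+[0,0,64.5] for k in(82,74,57-62.5*2,57,0,-5.5,-68,-74,-82)]).tolist())
    for y in range(40,300,20):print(y,runs(m,y),end=' ')
    print()
```

```text
[534.302 157.427 247.92 ] [ 3.14  -0.001  1.409] 21.1 0.031774267570392256  File "<stdin>", line 5
SyntaxError: assignment expression cannot be used in a comprehension iterable expression
```

Run:
```python
from fit import *
import pickle
np.set_printoptions(suppress=True,precision=1)
v=np.array([u[1],-u[0],0]);hg=O+40*v+[0,0,30]
def runs(m):
    x=np.flatnonzero(m);return [(int(a[0]),int(a[-1])) for a in np.split(x,np.flatnonzero(np.diff(x)>3)+1) if len(a)>3]
for n in('k2','k3'):
    c,s=pickle.load(open(f'pics/{n}.pkl','rb'));im=cv2.imread(f'pics/{n}.png');h=cv2.cvtColor(im,cv2.COLOR_BGR2HSV)
    m=(h[...,0]<28)&(h[...,1]>70)&(h[...,2]>140);print(n)
    for q in(0,.1,.2):print(' q',q,proj(c,hg-102*np.cos(q+.197)*v+[0,0,102*np.sin(q+.197)])[0])
    P=proj(c,[O+k*u+[0,0,64.5] for k in(82,57,-5.5,-68,-82)]);print(' roller exp lfloor,lend,ctr,rend,rfloor',P.tolist())
    for y in range(20,300,20):print(y,runs(m[y]),end=' ')
    x=int(P[2,0])+9;print('\n col',x,runs(m[:,x]))
```

```text
k2
 q 0 [320.6 139.9]
 q 0.1 [323.4 141.2]
 q 0.2 [327.6 142.5]
 roller exp lfloor,lend,ctr,rend,rfloor [[396.1754620059791, 37.81870689278503], [394.3812076463658, 71.27039337931676], [390.36669189046523, 148.21375156737074], [386.90362356272726, 217.20122886757008], [386.1910012867552, 231.7270476572539]]
20 [(317, 324), (332, 340), (381, 424)] 40 [(317, 324), (382, 415)] 60 [(317, 324), (391, 400)] 80 [(317, 324), (376, 414)] 100 [(314, 327), (375, 412)] 120 [(314, 327), (375, 411)] 140 [(314, 327), (374, 410)] 160 [(314, 327), (373, 409)] 180 [(317, 324), (375, 405)] 200 [(317, 324), (372, 406)] 220 [(317, 324), (375, 401)] 240 [(317, 323), (329, 337), (376, 421)] 260 [(537, 588)] 280 [(538, 569), (576, 586)] 
 col 399 [(10, 222), (230, 255)]
k3
 q 0 [254.2 140.3]
 q 0.1 [255.  141.6]
 q 0.2 [257.1 142.9]
 roller exp lfloor,lend,ctr,rend,rfloor [[321.0989202139225, 38.929520041804466], [321.0799006085777, 72.1636080667823], [321.03612611948404, 148.6616504650308], [320.9968480832312, 217.31195618571195], [320.988574426184, 231.7739048359909]]
20 [(244, 251), (261, 270), (300, 370)] 40 [(245, 252), (305, 338)] 60 [(246, 253), (316, 326)] 80 [(247, 254), (302, 340)] 100 [(245, 258), (302, 339)] 120 [(246, 259), (303, 339)] 140 [(247, 260), (303, 339)] 160 [(248, 261), (303, 338)] 180 [(252, 259), (306, 336)] 200 [(253, 260), (306, 338)] 220 [(254, 261), (308, 334)] 240 [(255, 261), (307, 334), (338, 356)] 260 [(479, 529)] 280 [(177, 180), (185, 225), (481, 509), (513, 525)] 
 col 330 [(11, 49), (71, 255)]
```

```bash
python3 -c "
from rig import robot;print(robot.finish_job())"
```

```text
the job is handed in; nothing more can be done
None
```

I refitted the roller in the stand, with both ends measured home in their cups, swung the keeper bar fully down to its stop, let go, and handed the job in at about 21 s, without touching any of the bystanders as far as I could tell.

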